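# Queue the battery packs in order and hold the spot welder's guard open

## Task

I am about to load the spot welder, but the two-cell and the three-cell battery pack waiting in the end nests of the rack beside it are in the wrong order: swap them, keeping each pack upright (their ends are bare) and setting it down, not dropping it, so that it stands fully seated in the other's nest. Then take the welder's clear spark guard by its handle, lift it open to 60 degrees from shut and finish while still holding it there for me, because it drops shut if let go. Leave everything else on the bench where it is.

Things in the scene. Friction and masses are not known exactly. Their poses are not given: they have to be found in the camera images.
- pack_three: three-cell battery pack standing on end: three purple cells side by side between black end brackets. 21 mm thick along own x (18.4 mm over the cells, from 8 to 63 mm above its underside), 61 mm wide along own y, 71 mm high, about 155 g. Origin: centre of its underside. Grip it across its thickness from above
- pack_two: two-cell battery pack standing on end, the same make: 21 mm thick along own x (18.4 mm over the cells), 41 mm wide along own y, 71 mm high, about 105 g. Origin: centre of its underside
- rack: grey rack screwed to the bench: three open-topped nests in a row along own y, 36 x 220 mm over its walls, with a 25 mm screw tab at each end; walls 4 mm thick, tops 14 mm above the bench. Origin: centre of its underside. It can stand at different places and angles
- nest_a (a point): centre of the floor of the nest at the rack's own -y end, 4 mm above the bench; axes as the rack's. Each nest is 28 mm inside along x and 68 mm along y, 10 mm deep. One of the packs stands here at the start
- nest_b (a point): centre of the floor of the middle nest, same size, empty at the start
- nest_c (a point): centre of the floor of the nest at the rack's own +y end, same size; the other pack stands here at the start
- guard (a joint): angle of the welder's guard in rad: 0 shut (its top level), positive as its front swings up, limit 1.6; 60 degrees is 1.047. It weighs about 0.45 kg, has nothing to keep it open and falls shut from any angle; 2 to 4 N at the handle carry it
- guard_hinge (a point): middle of the guard's hinge axis, 155 mm above the bench; own y is the hinge axis, own -x points out of the welder's front, towards the handle. The guard is a hood of 4 mm clear sheet with aluminium edges, 200 mm wide: its top reaches 154 mm out from the hinge, its front panel hangs from 4 mm above the hinge's height to 115 mm below
- guard_handle (a point): the guard's steel bar handle: round bar 10 mm thick, 90 mm long along own y (parallel to the hinge), on a post at each end, its centre 40 mm in front of the front panel. This point: middle of the bar; with the guard shut 194 mm out from the hinge axis, 22 mm below it and 133 mm above the bench. It turns with the guard; own -x points out of the guard's front
- welder_front (a point): the spot welder, fixed: white cabinet 240 mm deep along own x, 220 mm wide, 230 high (carrying handle to 250), its front facing own -x; the guard hangs before it over two copper welding arms. This point: middle of the lower edge of the cabinet's front, on the bench
- loose_cell: bystander, to be left alone: single battery cell standing upright, 18 mm in diameter, 65 mm high; origin: centre of its underside
- tape_roll: bystander, to be left alone: roll of amber tape lying flat, 80 mm across, 19 mm high; origin: centre of its underside
- side_cutters: bystander, to be left alone: side cutters with teal handles lying flat, about 150 long, 50 wide, 14 high (mm), along own x; origin: middle, on the bench
- multimeter: bystander, to be left alone: yellow multimeter lying face up, 150 x 75 x 42 mm, along own x; origin: centre of its underside
- tip_cleaner: bystander, to be left alone: round steel pot with a ball of brass wool, 76 mm across, 65 mm high; origin: centre of its underside
- spare_bracket: bystander, to be left alone: empty black cell bracket lying flat, 24 x 66 x 8 mm; origin: centre of its underside
- screwdriver: bystander, to be left alone: red-handled screwdriver lying flat, 150 mm long, along own x

How it is judged:
On the way, in this order (a step that is already met when the one before it is completed fails the run):
1. the two packs stand upright in each other's nests, fully seated and let go (((horizontal distance between pack_three and nest_a below 0.02 m and z of pack_three in the frame of nest_a below 0.004 m and horizontal distance between pack_two and nest_c below 0.02 m and z of pack_two in the frame of nest_c below 0.004 m) or (horizontal distance between pack_three and nest_c below 0.02 m and z of pack_three in the frame of nest_c below 0.004 m and horizontal distance between pack_two and nest_a below 0.02 m and z of pack_two in the frame of nest_a below 0.004 m)) and distance of each of pack_three, pack_two from where it was at the start of the episode above 0.1 m and angle between each of pack_three, pack_two's own z axis and vertical below 0.12 rad and linear speed of each of pack_three, pack_two below 0.03 m/s and contact force between each of pack_three, pack_two and the arm below 0.1 N and contact force between each of pack_three, pack_two and the fingers below 0.1 N), for 0.2 s.
2. the guard is held by its handle at 60 degrees, within 6 degrees (value of joint guard between 0.942 and 1.152 rad and contact force between guard and the fingers above 1 N and distance between the grasp point and guard_handle below 0.06 m), for 0.2 s.
At the end, for the whole second after the job is handed in: Each pack stands upright (7 deg) on the floor of the nest where the other started (under 4 mm above it, within 20 mm of its middle), at rest, not touched. The guard stands still at 60 degrees within 6, carried by the fingers on its handle (over 1 N) and by no loose thing (all of step 1 and all of step 2 and velocity of joint guard between -0.1 and 0.1 rad/s and contact force between guard and pack_three below 0.2 N and contact force between guard and pack_two below 0.2 N and contact force between guard and loose_cell below 0.2 N and contact force between guard and tape_roll below 0.2 N and contact force between guard and side_cutters below 0.2 N and contact force between guard and multimeter below 0.2 N and contact force between guard and tip_cleaner below 0.2 N and contact force between guard and spare_bracket below 0.2 N and contact force between guard and screwdriver below 0.2 N); the arm keeps its last pose, push and grip.
It fails at once if a pack is tipped over (more than 35 degrees) (angle between any of pack_three, pack_two's own z axis and vertical above 0.6 rad).
It fails at once if a pack is dropped (falls free faster than 0.6 m/s, about 20 mm) ((linear speed of pack_three above 0.6 m/s and contact force between pack_three and the fingers below 0.1 N) or (linear speed of pack_two above 0.6 m/s and contact force between pack_two and the fingers below 0.1 N)).
It fails at once if another thing on the bench is pushed more than 30 mm away or knocked over (distance of any of loose_cell, tape_roll, side_cutters, multimeter, tip_cleaner, spare_bracket, screwdriver from where it was at the start of the episode above 0.03 m or angle between loose_cell's own z axis and vertical above 0.6 rad).
It also fails if it takes over 72 s, if anything falls off the work surface, if the arm or the gripper's body presses on something with over 40 N, if the wrist force passes 120 N, or if a joint passes its speed limit or range.

## Robot

A 7-joint arm with a two-finger parallel gripper is mounted at the origin on the work surface. World frame = base frame: x ahead of the robot, y to its left, z up, the work surface at z = 0. Lengths are in m, angles in rad, forces in N, time in s.
With the tool pointing down it reaches from about 0.4 to 0.85 m from the base axis. Payload 6.9 kg.
Tool frame: the origin (TCP) lies midway between the tips of the shut fingers; the grasp point (between the pads) lies 19 mm behind it; z points along the fingers, y is the line along which they close (so a half turn about z gives the same grasp; the last joint's range is limited). The gripper opens to 85 mm and grips with 20 to 120 N. Pads are 22 mm wide; open, the fingers measure 114 mm over their backs; the gripper's body (76 mm by 85 mm) begins 54 mm behind the grasp point. The pads swing forward as they close: fully open they stand 13 mm farther back than shut.
Start: joints at [1.306, 0.507, -0.238, 1.5, 0.126, 1.149, -0.155], TCP at [0.226, -0.583, 0.231] pointing down, gripper open.
Joint ranges: [-3.08, 3.08], [-0.24, 2.05], [-1.43, 1.35], [0, 2.5], [-1.52, 4.66], [0.17, 1.96], [-2.89, 2.89]. Speed limits (rad/s): [2.39, 2.39, 3.14, 3.14, 3.14, 3.14, 3.14].

## Interface

Orientations are given as a rotation vector (axis times angle).
In Python, from rig import r gives the robot as it stands.
- The arm moves only by the tool step_arm, never from a script. Its argument "motion" is one flat list of numbers, 7 for each row, row after row: the turn, a rotation vector about the tool's x, y, z in units of 6 degrees (1.0 is 6 degrees), then the shift along the tool's x, y, z in units of 40 mm (1.0 is 40 mm), then the opening, from -1 (shut) to 1 (fully open). A call has exactly 5 rows; each row shifts and turns the commanded pose from where the row before left it, along the tool's axes as they then stand; what a row does not reach is not made up. A row lasts 1/12 s, in which the tool goes at most 41.7 mm and 7.16 degrees, less where a joint would pass 70% of its speed; a pose out of reach is approached as far as the arm can. A call is refused whole if a number of a shift passes 1 or a number of a turn 1, either way. A call with a gripper value outside its range is refused whole. The fingers move at their own pace and stop on an object; the grip force is fixed at half the most. Time passes only in rows, so rows that do not move let the fingers close, or fill a call up. It gives the time, the measured TCP pose, the force, the opening and the grip force at its end, in the units of the state.
- r.observe(): the state, without advancing time (a new reading comes with each control period).
- r.read_camera(name): name is "scene" or "top"; returns the picture (400x640x3 uint8, red, green, blue); there is no depth.
- r.camera_params(name): a dict with "K" (3x3 intrinsics, pixels), "rvec" (rotation vector, rad) and "tvec" (3), from world to camera coordinates, as OpenCV has them. Camera axes: x right, y down, z forward; pixel columns grow to the right and rows downward; lengths in m; the calibration is good to about 2 mm. A picture is of the moment at which its call begins. camera_params takes no time and is no camera call.
- r.hand_in(): hands the job in; it is judged then, once.
The state is a dict: "t": time; "joint_pos": joint angles; "joint_vel": joint speeds; "effort": joint torques, N m; "ee_pos": TCP position; "tool_rot": TCP orientation; "force": force on the tool from outside, world axes, zero at the start; "wrist_torque": the same for the moment, N m; "opening": opening from 0.0 (shut) to 1.0 (fully open); "grip_force": force on a finger pad.
Only numpy, scipy, OpenCV 4.12 (cv2) and the standard library are available. Lean on these libraries where they do the work, as an engineer would, in place of code of your own. Each camera call takes 0.05 s, during which the arm holds its last target. There are 200 camera calls.

## Working session

There is one attempt and no reset: what is moved stays moved. The work goes in short steps, Python scripts to look and compute and a tool call to move; the robot and the scene stay as the last step left them, time stands still between calls to the robot, and variables do not carry over. Pictures are saved under pics/ and viewed, at most 10 in all, crops included, and the job is handed in when it is done.

Besides the shell and the picture viewer there is one more tool, called after "Call:" in YAML: its name, and indented under it one key for each argument. step_arm: Moves the arm, as the interface text tells. Its arguments: {"type":"object","properties":{"motion":{"type":"array","items":{"type":"number"}}},"required":["motion"]}

```bash
ls; mkdir -p pics; python3 - <<'E'
from rig import r
import cv2
for n in("scene","top"):
    cv2.imwrite(f"pics/{n}0.png",r.read_camera(n)[:,:,::-1]); p=r.camera_params(n); print(n,p)
o=r.observe(); print(o)
E
```

```text
pics
scene {'K': array([[485.40673996,   0.        , 318.48639763],
       [  0.        , 485.40673996, 201.70744934],
       [  0.        ,   0.        ,   1.        ]]), 'rvec': array([ 1.65253269,  1.80193856, -0.83760574]), 'tvec': array([ 0.11853474, -0.29174133,  1.68373261])}
top {'K': array([[421.81547696,   0.        , 321.14474932],
       [  0.        , 421.81547696, 201.23212646],
       [  0.        ,   0.        ,   1.        ]]), 'rvec': array([ 2.15507334, -2.14672448,  0.18808037]), 'tvec': array([-0.08793922,  0.58514249,  1.13924043])}
{'t': 0.1, 'joint_pos': array([ 1.30548427,  0.50826292, -0.23753959,  1.50100641,  0.12570174,
        1.14889742, -0.15478265]), 'joint_vel': array([ 0.00082225, -0.00162074, -0.00114526, -0.00066866, -0.00115999,
        0.00084272, -0.00018732]), 'effort': array([-5.01386021e-03, -6.21833324e+01, -2.19519719e+00, -2.50206113e+01,
        1.23562184e-02,  7.79191148e-03,  6.23270898e-05]), 'ee_pos': array([ 0.22626061, -0.58213943,  0.23052032]), 'tool_rot': array([-3.08621333e+00, -5.78904595e-01,  4.93844967e-04]), 'force': array([ 0.04689254, -0.47248126, -0.61480566]), 'wrist_torque': array([-0.08195305, -0.03665043,  0.0263524 ]), 'grip_force': 0.0, 'opening': 1.0024864778593339}
```

View pics/scene0.png

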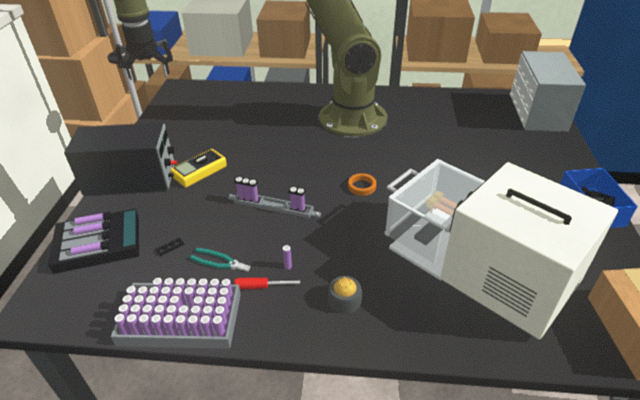

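View pics/top0.png

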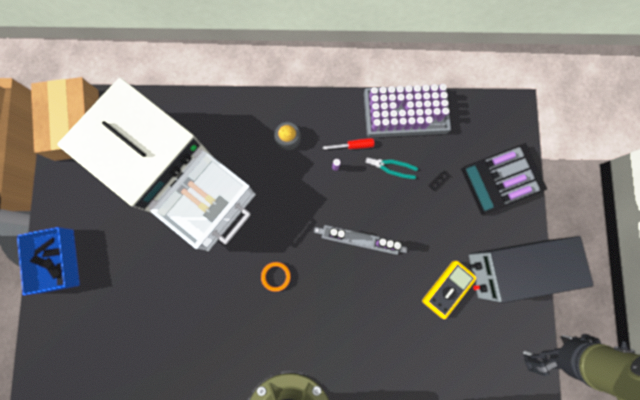

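The scene view shows the three-cell pack at about (246,190), the two-cell at (298,200) and the guard handle at (405,180). In the top view, the packs are at (390,244) and (337,233), with the handle bar at (235,228). I'll zoom in on the rack and the handle.

```bash
python3 - <<'E'
import cv2,numpy as np
t=cv2.imread("pics/top0.png"); s=cv2.imread("pics/scene0.png")
a=cv2.resize(t[215:265,305:415],None,fx=7,fy=7,interpolation=cv2.INTER_CUBIC)[:, :770]
b=cv2.resize(s[165:225,220:330],None,fx=7,fy=7,interpolation=cv2.INTER_CUBIC)[:240]
c=cv2.resize(t[195:255,190:260],None,fx=5,fy=5,interpolation=cv2.INTER_CUBIC)[:240]
d=cv2.resize(s[155:215,380:455],None,fx=5,fy=5,interpolation=cv2.INTER_CUBIC)[:240]
e=cv2.resize(t[195:255,190:260],None,fx=5,fy=5,interpolation=cv2.INTER_CUBIC)
d=cv2.resize(s[155:215,380:455],None,fx=5,fy=5,interpolation=cv2.INTER_CUBIC)
o=np.zeros((600,800,3),np.uint8); o[:300,:350]=e; o[:300,400:775]=d
o[300:,:400]=cv2.resize(t[215:265,310:415],(400,190)).repeat(1,0)[0:0].shape and 0
o[300:490,:400]=cv2.resize(t[215:265,310:415],(400,190),interpolation=cv2.INTER_CUBIC)
o[300:518,400:800]=cv2.resize(s[165:225,220:330],(400,218),interpolation=cv2.INTER_CUBIC)
cv2.imwrite("pics/z0.png",o)
E
```

```text
(no output)
```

View pics/z0.png

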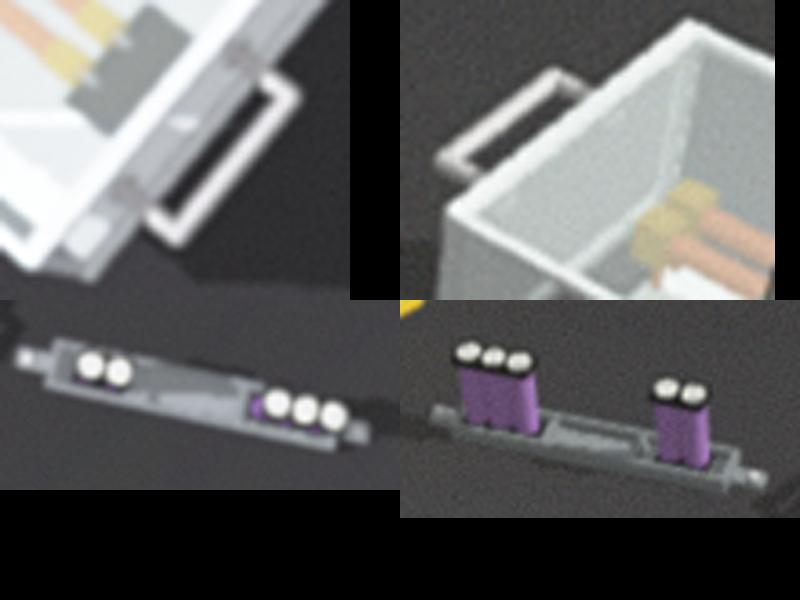

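The zoom shows white cell tops on both packs, the rack with a screw tab at each end, and the bar handle in both views. Next I'll triangulate these points.

```bash
cat > h.py <<'E'
import numpy as np,cv2
from rig import r
P={n:r.camera_params(n) for n in("scene","top")}
def ray(n,u):
    p=P[n];R=cv2.Rodrigues(p["rvec"])[0]
    d=R.T@np.linalg.inv(p["K"])@np.array([u[0],u[1],1.]);return -R.T@p["tvec"],d/np.linalg.norm(d)
def plane(n,u,z):
    c,d=ray(n,u);return c+d*(z-c[2])/d[2]
def tri(us,ut):
    (a,d),(b,e)=ray("scene",us),ray("top",ut)
    s=np.linalg.lstsq(np.c_[d,-e],b-a,rcond=None)[0]
    p,q=a+d*s[0],b+e*s[1];return (p+q)/2,np.linalg.norm(p-q)
def blobs(m,off,amin=4):
    n,l,st,c=cv2.connectedComponentsWithStats(m.astype(np.uint8));return [(c[i]+off,st[i,4]) for i in range(1,n) if st[i,4]>=amin]
np.set_printoptions(precision=4,suppress=True)
E
python3 - <<'E'
from h import *
t=cv2.imread("pics/top0.png"); s=cv2.imread("pics/scene0.png")
for n,im,(x0,x1,y0,y1) in(("top",t,(318,412,222,256)),("scene",s,(225,315,172,200))):
    c=im[y0:y1,x0:x1].min(2)
    for th in (150,):
        for b,a in blobs(c>th,np.array([x0,y0])): print(n,th,b,a,plane(n,b,.075))
print("handle", tri((411,169.4),(247.5,214)), tri((388.5,187),(225.5,242)))
print("tabs", tri((231.6,195.8),(315.8,230)), tri((318.2,214.3),(404,249.7)))
for u in((315.8,230),(404,249.7)): print(plane("top",u,.004))
# hi-res rack corners in top crop: wall tops
for n,u in(("top",(310+50*105/400,215+42*50/190)),("top",(310+42*105/400,215+87*50/190)),("top",(310+338*105/400,215+150*50/190))): print(plane(n,u,.014))
E
```

```text
top 150 [321.3529 231.2353] 34 [ 0.4987 -0.0858  0.075 ]
top 150 [337.1412 232.4471] 85 [ 0.4956 -0.1286  0.075 ]
top 150 [363.6822 242.5736] 129 [ 0.4685 -0.2004  0.075 ]
top 150 [345.6471 240.7059] 17 [ 0.4733 -0.1516  0.075 ]
top 150 [389.7623 243.418 ] 122 [ 0.4664 -0.2712  0.075 ]
top 150 [403.5 249.5] 6 [ 0.4502 -0.3081  0.075 ]
top 150 [386.3333 250.3333] 9 [ 0.4478 -0.2614  0.075 ]
top 150 [394.8 252.2] 5 [ 0.4428 -0.2843  0.075 ]
scene 150 [238.45 178.65] 20 [ 0.4606 -0.2922  0.075 ]
scene 150 [245.25   180.1875] 16 [ 0.4659 -0.2724  0.075 ]
scene 150 [252.381  181.5714] 21 [ 0.4703 -0.2521  0.075 ]
scene 150 [292.8421 188.6842] 19 [ 0.492  -0.1398  0.075 ]
scene 150 [300.3  190.35] 20 [ 0.4973 -0.1194  0.075 ]
handle (array([0.5326, 0.1263, 0.1814]), np.float64(0.054836467190514646)) (array([0.4701, 0.139 , 0.086 ]), np.float64(0.05983429279878908))
tabs (array([ 0.5337, -0.1765,  0.1011]), np.float64(0.22231680717675967)) (array([ 0.4625, -0.1983, -0.0025]), np.float64(0.25090486795010214))
[ 0.5081 -0.0713  0.004 ]
[ 0.4525 -0.3248  0.004 ]
[ 0.5186 -0.0922  0.014 ]
[ 0.4848 -0.0862  0.014 ]
[ 0.4385 -0.3072  0.014 ]
```

```bash
cat >> h.py <<'E'
from scipy.spatial.transform import Rotation as Ro
def down(a):  # tool down, closing axis y at world angle a (deg)
    y=np.array([np.cos(np.radians(a)),np.sin(np.radians(a)),0]);z=np.array([0,0,-1.]);return Ro.from_matrix(np.c_[np.cross(y,z),y,z])
def plan(wps,p=None,R=None,g=1):  # wps: (pos,Ro,n rows) -> prints rows
    if p is None: o=r.observe();p=o["ee_pos"];R=Ro.from_rotvec(o["tool_rot"])
    for q,S,n in wps:
        print("->",q,"from",p)
        for k in range(n,0,-1):
            w=(R.inv()*S).as_rotvec()/k;d=R.inv().apply(np.array(q)-p)/k
            row=np.r_[np.degrees(w)/6,d/.04].round(2);print(", ".join(f"{v:g}" for v in row+0.)+f", {g},")
            p=p+R.apply(row[3:]*.04);R=R*Ro.from_rotvec(np.radians(row[:3]*6))
    print("end",p)
E
python3 - <<'E'
from h import *
print("handle", tri((411,169.4),(225.5,242)), tri((388.5,187),(247.5,214)))
print([plane("top",u,.138) for u in((225.5,242),(247.5,214))],[plane("scene",u,.138) for u in((411,169.4),(388.5,187))])
print("tabs", tri((231.6,195.8),(404,249.7)), tri((318.2,214.3),(315.8,230)))
# rack edges: grey-mask of whole rack in top -> minAreaRect
im=cv2.imread("pics/top0.png");g=im[218:262,308:412].astype(int)
m=(g.min(2)>85)
b=blobs(m,np.array([308,218]));print(b)
ys,xs=np.nonzero(m);rc=cv2.minAreaRect(np.c_[xs+308,ys+218].astype(np.float32));bx=cv2.boxPoints(rc);print(rc,[plane("top",u,.014)[:2] for u in bx])
C2=np.array([.4653,-.2700]);
plan([((.30,-.47,.25),down(-40),5),((.466,-.2715,.15),down(-12),6),((.466,-.2715,.026),down(-12),4)])
E
```

```text
handle (array([0.4653, 0.1609, 0.1349]), np.float64(0.002770677644297641)) (array([0.5376, 0.1053, 0.1329]), np.float64(0.0014491369780735709))
[array([0.4651, 0.1589, 0.138 ]), array([0.537 , 0.1053, 0.138 ])] [array([0.4691, 0.1618, 0.138 ]), array([0.5441, 0.1041, 0.138 ])]
tabs (array([ 0.4522, -0.3234,  0.0054]), np.float64(0.0021127262584131985)) (array([ 0.5082, -0.0718,  0.0034]), np.float64(0.001024995334484935))
[(array([359.2405, 239.328 ]), np.int32(1189))]
((359.8529357910156, 239.41177368164062), (95.557861328125, 14.751270294189453), 12.528807640075684) [array([ 0.4894, -0.0594]), array([ 0.5306, -0.0683]), array([ 0.4723, -0.335 ]), array([ 0.4315, -0.3246])]
-> (0.3, -0.47, 0.25) from [ 0.2263 -0.5821  0.2305]
0, 0, -0.96, 0.55, -0.39, -0.1, 1,
0, 0, -0.96, 0.58, -0.33, -0.1, 1,
0, 0, -0.96, 0.61, -0.27, -0.09, 1,
-0.01, 0, -0.96, 0.64, -0.21, -0.1, 1,
0, -0.01, -0.95, 0.66, -0.15, -0.09, 1,
-> (0.466, -0.2715, 0.15) from [ 0.3    -0.4698  0.2498]
0, 0, -0.78, 1.08, 0, 0.42, 1,
0, 0, -0.78, 1.07, 0.09, 0.41, 1,
0, 0, -0.78, 1.06, 0.17, 0.42, 1,
0, 0, -0.78, 1.05, 0.26, 0.41, 1,
0, 0, -0.77, 1.02, 0.34, 0.42, 1,
-0.01, 0, -0.78, 0.99, 0.43, 0.41, 1,
-> (0.466, -0.2715, 0.026) from [ 0.4659 -0.2716  0.1501]
0, 0, 0, 0, 0, 0.78, 1,
0, 0, 0, 0, 0, 0.77, 1,
0, 0, 0, 0, 0, 0.78, 1,
0, 0, 0, 0, 0, 0.77, 1,
end [ 0.466  -0.2717  0.0261]
```

```bash
python3 - <<'E'
from h import *
plan([((.39,-.33,.24),down(-35),10),((.495,-.129,.14),down(-12.3),10)])
E
```

```text
-> (0.39, -0.33, 0.24) from [ 0.2263 -0.5821  0.2305]
0, 0, -0.56, 0.61, -0.44, -0.02, 1,
0, 0, -0.56, 0.63, -0.4, -0.02, 1,
0, 0, -0.56, 0.66, -0.36, -0.02, 1,
0, 0, -0.56, 0.68, -0.33, -0.02, 1,
0, 0, -0.56, 0.7, -0.29, -0.03, 1,
0, 0, -0.57, 0.71, -0.24, -0.02, 1,
0, 0, -0.56, 0.72, -0.2, -0.03, 1,
0, 0, -0.57, 0.73, -0.16, -0.02, 1,
-0.01, 0, -0.56, 0.75, -0.12, -0.03, 1,
0, -0.01, -0.57, 0.75, -0.07, -0.02, 1,
-> (0.495, -0.129, 0.14) from [ 0.39   -0.3298  0.24  ]
0, 0, -0.38, 0.56, -0.07, 0.25, 1,
0, 0, -0.38, 0.56, -0.05, 0.25, 1,
0, 0, -0.38, 0.57, -0.03, 0.25, 1,
0, 0, -0.38, 0.57, -0.01, 0.25, 1,
0, 0, -0.38, 0.57, 0.02, 0.25, 1,
0, 0, -0.38, 0.56, 0.04, 0.25, 1,
0, 0, -0.37, 0.56, 0.06, 0.25, 1,
0, 0, -0.38, 0.56, 0.09, 0.25, 1,
0, 0, -0.37, 0.56, 0.11, 0.25, 1,
0, 0, -0.38, 0.55, 0.12, 0.25, 1,
end [ 0.4949 -0.129   0.1399]
```

Call:
step_arm:
  motion: [0, 0, -0.56, 0.61, -0.44, -0.02, 1, 0, 0, -0.56, 0.63, -0.4, -0.02, 1, 0, 0, -0.56, 0.66, -0.36, -0.02, 1, 0, 0, -0.56, 0.68, -0.33, -0.02, 1, 0, 0, -0.56, 0.7, -0.29, -0.03, 1]

```text
t: 0.52
ee_pos: [0.3088, -0.4548, 0.2353]
tool_rot: [-2.968, -1.028, 0.0]
force: [-0.2, 0.3, 0.1]
opening: 0.997
grip_force: 0.0
```

Call:
step_arm:
  motion: [0, 0, -0.57, 0.71, -0.24, -0.02, 1, 0, 0, -0.56, 0.72, -0.2, -0.03, 1, 0, 0, -0.57, 0.73, -0.16, -0.02, 1, 0, 0, -0.56, 0.75, -0.12, -0.03, 1, 0, 0, -0.57, 0.75, -0.07, -0.02, 1]

```text
t: 0.93
ee_pos: [0.3905, -0.3288, 0.2404]
tool_rot: [-2.784, -1.455, 0.0]
force: [0.6, -0.7, -0.2]
opening: 1.003
grip_force: 0.0
```

Call:
step_arm:
  motion: [0, 0, -0.38, 0.56, -0.07, 0.25, 1, 0, 0, -0.38, 0.56, -0.05, 0.25, 1, 0, 0, -0.38, 0.57, -0.03, 0.25, 1, 0, 0, -0.38, 0.57, -0.01, 0.25, 1, 0, 0, -0.38, 0.57, 0.02, 0.25, 1]

```text
t: 1.35
ee_pos: [0.4428, -0.2285, 0.1898]
tool_rot: [-2.626, -1.723, 0.0]
force: [-0.2, 0.0, -0.8]
opening: 0.995
grip_force: 0.0
```

Call:
step_arm:
  motion: [0, 0, -0.38, 0.56, 0.04, 0.25, 1, 0, 0, -0.37, 0.56, 0.06, 0.25, 1, 0, 0, -0.38, 0.56, 0.09, 0.25, 1, 0, 0, -0.37, 0.56, 0.11, 0.25, 1, 0, 0, -0.38, 0.55, 0.12, 0.25, 1]

```text
t: 1.77
ee_pos: [0.4953, -0.1284, 0.1398]
tool_rot: [-2.445, -1.973, 0.0]
force: [0.5, -0.2, -0.2]
opening: 0.996
grip_force: 0.0
```

Call:
step_arm:
  motion: [0, 0, 0, 0, 0, 0, 1, 0, 0, 0, 0, 0, 0, 1, 0, 0, 0, 0, 0, 0, 1, 0, 0, 0, 0, 0, 0, 1, 0, 0, 0, 0, 0, 0, 1]

```text
t: 2.18
ee_pos: [0.4949, -0.1306, 0.1408]
tool_rot: [2.448, 1.968, -0.0]
force: [-0.3, -0.7, 0.1]
opening: 0.995
grip_force: 0.0
```

```bash
python3 - <<'E'
from h import *
o=r.observe();R=Ro.from_rotvec(o["tool_rot"]).as_matrix();print(o["t"],o["joint_pos"],R,o["force"])
plan([((.495,-.129,.026),down(-12.3),5)])
E
```

```text
2.1833 [ 0.5903  0.4698 -0.5533  1.9202  0.326   0.8403 -0.3518] [[ 0.2152  0.9766  0.0003]
 [ 0.9766 -0.2152 -0.0007]
 [-0.0006  0.0004 -1.    ]] [-0.2633 -0.7175  0.0886]
-> (0.495, -0.129, 0.026) from [ 0.4949 -0.1306  0.1408]
0, 0, 0, 0.01, 0, 0.57, 1,
0, 0, -0.01, 0.01, 0, 0.57, 1,
0, 0, 0, 0.01, 0, 0.58, 1,
0, 0, -0.01, 0.01, 0, 0.57, 1,
0, 0.01, 0, 0, -0.01, 0.58, 1,
end [ 0.4948 -0.1291  0.026 ]
```

Call:
step_arm:
  motion: [0, 0, 0, 0.01, 0, 0.6, 1, 0, 0, 0, 0.01, 0, 0.6, 1, 0, 0, 0, 0.01, 0, 0.6, 1, 0, 0, 0, 0.01, 0, 0.57, 1, 0, 0, 0, 0, 0, 0.5, 1]

```text
t: 2.6
ee_pos: [0.4951, -0.1288, 0.0247]
tool_rot: [2.448, 1.968, -0.0]
force: [0.5, -0.7, 0.6]
opening: 0.995
grip_force: 0.0
```

Call:
step_arm:
  motion: [0, 0, 0, 0, 0, 0, -1, 0, 0, 0, 0, 0, 0, -1, 0, 0, 0, 0, 0, 0, -1, 0, 0, 0, 0, 0, 0, -1, 0, 0, 0, 0, 0, 0, -1]

```text
t: 3.02
ee_pos: [0.4962, -0.1282, 0.027]
tool_rot: [2.446, 1.969, 0.002]
force: [-0.4, 0.2, 0.2]
opening: 0.297
grip_force: 0.0
```

Call:
step_arm:
  motion: [0, 0, 0, 0, 0, 0, -1, 0, 0, 0, 0, 0, 0, -1, 0, 0, 0, 0, 0, 0, -1, 0, 0, 0, 0, 0, 0, -1, 0, 0, 0, 0, 0, 0, -1]

```text
t: 3.43
ee_pos: [0.4962, -0.1282, 0.0269]
tool_rot: [2.445, 1.969, 0.002]
force: [-0.3, 0.3, 5.0]
opening: 0.206
grip_force: 59.1
```

Call:
step_arm:
  motion: [0, 0, 0, 0, 0, -0.2, -1, 0, 0, 0, 0, 0, -0.4, -1, 0, 0, 0, 0, 0, -0.4, -1, 0, 0, 0, -0.3, 0, 0, -1, 0, 0, 0, -0.5, 0, 0, -1]

```text
t: 3.85
ee_pos: [0.49, -0.158, 0.0673]
tool_rot: [2.441, 1.974, 0.004]
force: [0.6, -0.2, -1.0]
opening: 0.209
grip_force: 58.6
```

Call:
step_arm:
  motion: [0, 0, 0, -0.5, 0, 0, -1, 0, 0, 0, -0.5, 0, 0, -1, 0, 0, 0, 0, 0, 0.2, -1, 0, 0, 0, 0, 0, 0.2, -1, 0, 0, 0, 0, 0, 0, -1]

```text
t: 4.27
ee_pos: [0.4791, -0.198, 0.0482]
tool_rot: [-2.445, -1.969, 0.001]
force: [-0.3, 0.3, 0.3]
opening: 0.209
grip_force: 58.6
```

```bash
python3 - <<'E'
from h import *
for n in("scene","top"): cv2.imwrite(f"pics/{n}1.png",r.read_camera(n)[:,:,::-1])
o=r.observe();print(o["ee_pos"],o["force"],o["opening"],o["grip_force"])
t=cv2.imread("pics/top1.png"); s=cv2.imread("pics/scene1.png")
o=np.zeros((570,800,3),np.uint8)
o[:285]=cv2.resize(s[165:225,210:378],(800,285),interpolation=cv2.INTER_CUBIC)
o[285:]=cv2.resize(t[205:265,260:428],(800,285),interpolation=cv2.INTER_CUBIC);cv2.imwrite("pics/z1.png",o)
E
```

```text
[ 0.4799 -0.1971  0.0492] [ 0.3629 -0.5934 -1.0196] 0.2073803668493115 58.55415344238281
```

View pics/z1.png

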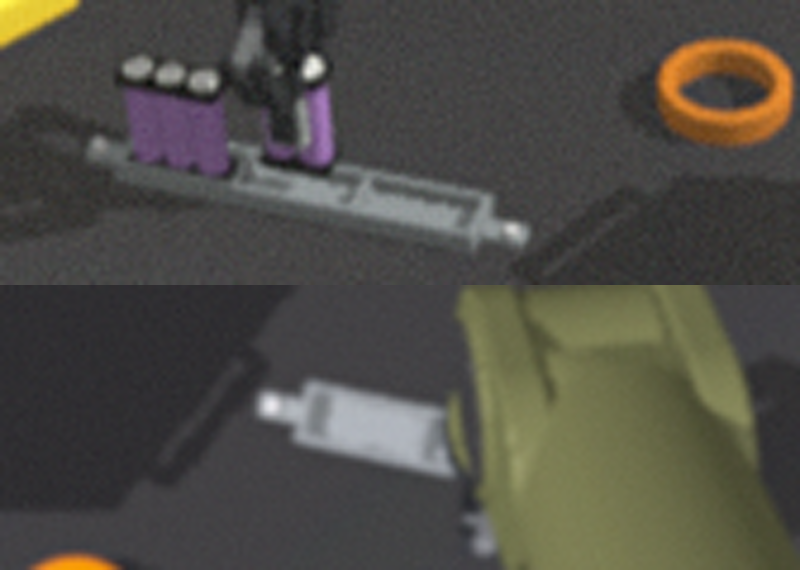

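The zoom shows pack two upright in the fingers, above the middle nest. The end nest is now empty. I'll set pack two down.

Call:
step_arm:
  motion: [0, 0, 0, -0.03, 0, 0.15, -1, 0, 0, 0, 0, 0, 0.15, -1, 0, 0, 0, 0, 0, 0.12, -1, 0, 0, 0, 0, 0, 0.1, -1, 0, 0, 0, 0, 0, 0, -1]

```text
t: 4.78
ee_pos: [0.4794, -0.199, 0.0279]
tool_rot: [-2.445, -1.97, 0.001]
force: [0.1, -0.3, -0.6]
opening: 0.205
grip_force: 58.6
```

```bash
python3 - <<'E'
from h import *
t=cv2.imread("pics/top1.png")
c=t[215:260,308:372].astype(int)
o=r.observe();print(o["ee_pos"],o["force"],o["grip_force"])
E
```

```text
[ 0.4794 -0.199   0.0279] [ 0.1232 -0.3325 -0.6003] 58.55430543422699
```

Call:
step_arm:
  motion: [0, 0, 0, 0, 0, 0.03, -1, 0, 0, 0, 0, 0, 0, -1, 0, 0, 0, 0, 0, 0, -1, 0, 0, 0, 0, 0, 0, -1, 0, 0, 0, 0, 0, 0, -1]

```text
t: 5.2
ee_pos: [0.48, -0.1994, 0.0279]
tool_rot: [2.446, 1.97, 0.0]
force: [-0.1, 0.1, -0.5]
opening: 0.206
grip_force: 58.6
```

Call:
step_arm:
  motion: [0, 0, 0, 0, 0, 0.03, -1, 0, 0, 0, 0, 0, 0.02, -1, 0, 0, 0, 0, 0, 0, -1, 0, 0, 0, 0, 0, 0, -1, 0, 0, 0, 0, 0, 0, -1]

```text
t: 5.62
ee_pos: [0.4801, -0.1995, 0.0269]
tool_rot: [2.446, 1.97, -0.0]
force: [-2.0, -0.0, 13.3]
opening: 0.205
grip_force: 60.3
```

Call:
step_arm:
  motion: [0, 0, 0, 0, 0, 0, -0.4, 0, 0, 0, 0, 0, 0, 0, 0, 0, 0, 0, 0, 0, 1, 0, 0, 0, 0, 0, 0, 1, 0, 0, 0, 0, 0, 0, 1]

```text
t: 6.03
ee_pos: [0.4798, -0.1994, 0.0255]
tool_rot: [-2.446, -1.971, 0.0]
force: [-0.8, 1.2, -0.4]
opening: 0.854
grip_force: 0.0
```

Call:
step_arm:
  motion: [0, 0, 0, 0, 0, 0, 1, 0, 0, 0, 0, 0, -0.4, 1, 0, 0, 0, 0, 0, -0.8, 1, 0, 0, 0, 0, 0, -0.8, 1, 0, 0, 0, 0, 0, -0.5, 1]

```text
t: 6.45
ee_pos: [0.4806, -0.1992, 0.1281]
tool_rot: [2.445, 1.971, 0.002]
force: [1.2, 0.3, 0.8]
opening: 1.001
grip_force: 0.0
```

Call:
step_arm:
  motion: [0, 0, 0, -0.37, 0, 0, 1, 0, 0, 0, -0.37, 0, 0, 1, 0, 0, 0, -0.37, 0, 0, 1, 0, 0, 0, -0.37, 0, 0, 1, 0, 0, 0, -0.37, 0, 0, 1]

```text
t: 6.87
ee_pos: [0.4638, -0.2724, 0.1257]
tool_rot: [-2.447, -1.971, 0.0]
force: [-0.4, -0.5, -0.7]
opening: 1.002
grip_force: 0.0
```

Call:
step_arm:
  motion: [0, 0, 0, 0, 0, 0, 1, 0, 0, 0, 0, 0, 0, 1, 0, 0, 0, 0, 0, 0, 1, 0, 0, 0, 0, 0, 0, 1, 0, 0, 0, 0, 0, 0, 1]

```text
t: 7.28
ee_pos: [0.4644, -0.2706, 0.1258]
tool_rot: [-2.445, -1.973, -0.001]
force: [0.3, 0.4, 0.3]
opening: 0.997
grip_force: 0.0
```

```bash
python3 - <<'E'
from h import *
im=r.read_camera("scene")[:,:,::-1];cv2.imwrite("pics/scene2.png",im)
for b,a in blobs(im[172:205,225:315].min(2)>150,np.array([225,172])): print(b,a,plane("scene",b,.075))
plan([((.466,-.2717,.0265),down(-12.3),5)])
E
```

```text
[238.45 178.65] 20 [ 0.4606 -0.2922  0.075 ]
[245.3333 180.0667] 15 [ 0.4653 -0.2723  0.075 ]
[252.381  181.5714] 21 [ 0.4703 -0.2521  0.075 ]
[266.8889 183.7778] 18 [ 0.4767 -0.2115  0.075 ]
[274.4211 185.4211] 19 [ 0.4821 -0.1904  0.075 ]
-> (0.466, -0.2717, 0.0265) from [ 0.4644 -0.2708  0.1258]
0, 0, 0, 0, 0.01, 0.5, 1,
0, 0, 0, 0, 0.01, 0.5, 1,
0, 0, 0, 0, 0.01, 0.49, 1,
0, 0, 0.01, -0.01, 0.01, 0.5, 1,
0, 0, 0, 0, 0, 0.49, 1,
end [ 0.4659 -0.2715  0.0266]
```

Call:
step_arm:
  motion: [0, 0, 0, 0, 0.01, 0.5, 1, 0, 0, 0, 0, 0.01, 0.5, 1, 0, 0, 0, 0, 0.01, 0.5, 1, 0, 0, 0, 0, 0, 0.5, 1, 0, 0, 0, 0, 0, 0.48, 1]

```text
t: 7.75
ee_pos: [0.4655, -0.2714, 0.0257]
tool_rot: [2.446, 1.972, 0.001]
force: [-0.4, -0.3, 1.5]
opening: 1.001
grip_force: 0.0
```

Call:
step_arm:
  motion: [0, 0, 0, 0, 0, 0, -1, 0, 0, 0, 0, 0, 0, -1, 0, 0, 0, 0, 0, 0, -1, 0, 0, 0, 0, 0, 0, -1, 0, 0, 0, 0, 0, 0, -1]

```text
t: 8.17
ee_pos: [0.466, -0.2722, 0.0277]
tool_rot: [2.445, 1.97, 0.001]
force: [1.0, -0.2, 0.7]
opening: 0.298
grip_force: 0.0
```

Call:
step_arm:
  motion: [0, 0, 0, 0, 0, 0, -1, 0, 0, 0, 0, 0, 0, -1, 0, 0, 0, 0, 0, 0, -1, 0, 0, 0, 0, 0, 0, -1, 0, 0, 0, 0, 0, 0, -1]

```text
t: 8.58
ee_pos: [0.4659, -0.2723, 0.0276]
tool_rot: [2.445, 1.969, 0.001]
force: [0.2, 0.6, 6.0]
opening: 0.205
grip_force: 58.8
```

```bash
python3 - <<'E'
from h import *
o=r.observe();p=o["ee_pos"];print(p,o["grip_force"],o["opening"],o["force"])
d=np.array([.4955-.4655,-.1293+.2717])  # pack three (measured) -> C1
up=p+[0,0,.115]; a=up+[*d,0]
plan([(up,down(-12.3),5),(a,down(-12.3),5),(a-[0,0,.09],down(-12.3),5)],g=-1)
E
```

```text
[ 0.4659 -0.2723  0.0276] 58.82068634033203 0.20502136640843432 [0.2313 0.5925 5.9665]
-> [ 0.4659 -0.2723  0.1426] from [ 0.4659 -0.2723  0.0276]
0, 0, 0, 0, 0, -0.57, -1,
0, 0, 0, 0, 0, -0.58, -1,
0.01, 0, 0, 0, 0, -0.57, -1,
0, 0, 0, 0, 0, -0.58, -1,
0.01, 0.01, 0, 0, 0, -0.57, -1,
-> [ 0.4959 -0.1299  0.1426] from [ 0.4658 -0.2721  0.1424]
0, 0, 0, 0.73, 0, 0, -1,
0, 0, 0, 0.73, -0.01, 0, -1,
0, 0, 0, 0.73, 0, 0, -1,
0, 0, 0, 0.72, -0.01, 0, -1,
0, 0, 0, 0.73, 0, 0, -1,
-> [ 0.4959 -0.1299  0.0526] from [ 0.496  -0.1297  0.1425]
0, 0, 0, 0, 0, 0.45, -1,
0, 0, 0, 0, 0, 0.45, -1,
0, 0, 0, 0, 0, 0.45, -1,
0, 0, 0, 0, 0, 0.45, -1,
0, 0, 0, 0, 0, 0.45, -1,
end [ 0.496  -0.1297  0.0525]
```

Call:
step_arm:
  motion: [0, 0, 0, 0, 0, -0.4, -1, 0, 0, 0, 0, 0, -0.6, -1, 0, 0, 0, 0, 0, -0.65, -1, 0, 0, 0, 0, 0, -0.65, -1, 0, 0, 0, 0, 0, -0.6, -1]

```text
t: 9.0
ee_pos: [0.4651, -0.2718, 0.1442]
tool_rot: [2.446, 1.971, 0.0]
force: [0.5, -1.1, -1.3]
opening: 0.21
grip_force: 58.5
```

Call:
step_arm:
  motion: [0, 0, 0, 0.6, 0, 0, -1, 0, 0, 0, 0.8, -0.01, 0, -1, 0, 0, 0, 0.9, 0, 0, -1, 0, 0, 0, 0.8, -0.01, 0, -1, 0, 0, 0, 0.54, 0, 0, -1]

```text
t: 9.42
ee_pos: [0.4958, -0.126, 0.1432]
tool_rot: [-2.444, -1.974, -0.002]
force: [1.0, -0.4, -0.9]
opening: 0.203
grip_force: 58.7
```

Call:
step_arm:
  motion: [0, 0, 0, 0, 0, 0.4, -1, 0, 0, 0, 0, 0, 0.5, -1, 0, 0, 0, 0, 0, 0.6, -1, 0, 0, 0, 0, 0, 0.5, -1, 0, 0, 0, 0, 0, 0.25, -1]

```text
t: 9.83
ee_pos: [0.4943, -0.1294, 0.0507]
tool_rot: [-2.445, -1.97, 0.003]
force: [0.0, -0.6, -1.0]
opening: 0.207
grip_force: 58.6
```

```bash
python3 - <<'E'
from h import *
im=r.read_camera("scene")[:,:,::-1];cv2.imwrite("pics/scene3.png",im)
o=r.observe();p=o["ee_pos"];print(p,o["grip_force"],o["opening"],o["force"],o["tool_rot"])
cv2.imwrite("pics/z3.png",cv2.resize(im[165:225,220:340],(800,400),interpolation=cv2.INTER_CUBIC))
E
```

```text
[ 0.4939 -0.1293  0.0499] 58.644352585602064 0.20941089282114878 [-0.512  -0.246  -2.5217] [-2.444  -1.9689  0.0036]
```

View pics/z3.png

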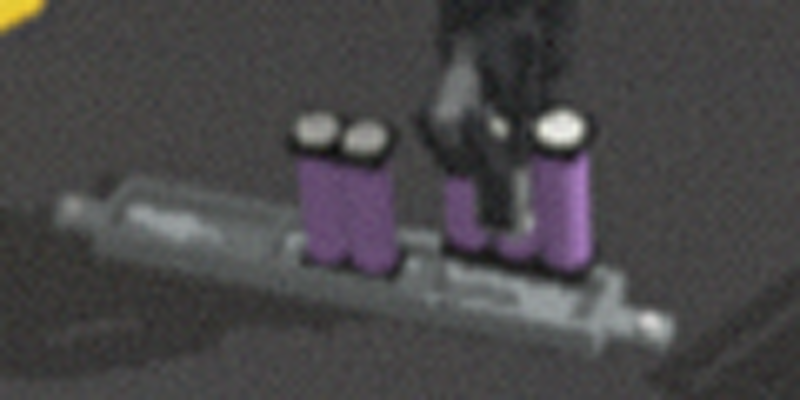

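The view shows pack three upright, gripped and hovering over the end nest, with its right cell top at about (304,184). Pack two stands seated in the middle nest. I'll check alignment before lowering.

```bash
python3 - <<'E'
from h import *
im=cv2.imread("pics/scene3.png")
for b,a in blobs(im[172:205,225:318].min(2)>150,np.array([225,172])): print(b,a,plane("scene",b,.0975))
u=np.array([.213,.977]);print("want right cell",np.array([.4955,-.1293])+u*.0203)
# rack outline corners (wall tops z=.014) read off the zoom: right-end outer near/far corners, left-end outer corner
for x,y in((618,275),(602,330),(97,232),(130,180)): print(plane("scene",(220+x/6.667,165+y/6.667),.014)[:2])
E
```

```text
[303.5714 183.7143] 21 [ 0.4969 -0.11    0.0975]
want right cell [ 0.4998 -0.1095]
[ 0.4887 -0.089 ]
[ 0.5222 -0.092 ]
[ 0.4785 -0.3068]
[ 0.4443 -0.3004]
```

Call:
step_arm:
  motion: [0, 0, 0, 0.01, 0.06, 0, -1, 0, 0, 0, 0, 0, 0.1, -1, 0, 0, 0, 0, 0, 0.1, -1, 0, 0, 0, 0, 0, 0.1, -1, 0, 0, 0, 0, 0, 0, -1]

```text
t: 10.3
ee_pos: [0.4978, -0.1298, 0.0404]
tool_rot: [2.447, 1.97, -0.0]
force: [0.1, -0.5, -1.8]
opening: 0.209
grip_force: 58.6
```

Call:
step_arm:
  motion: [0, 0, 0, 0, 0, 0.08, -1, 0, 0, 0, 0, 0, 0.06, -1, 0, 0, 0, 0, 0, 0.06, -1, 0, 0, 0, 0, 0, 0, -1, 0, 0, 0, 0, 0, 0, -1]

```text
t: 10.72
ee_pos: [0.4978, -0.1296, 0.0324]
tool_rot: [-2.446, -1.971, 0.0]
force: [-0.3, -0.7, -1.5]
opening: 0.21
grip_force: 58.6
```

Call:
step_arm:
  motion: [0, 0, 0, 0, 0, 0.05, -1, 0, 0, 0, 0, 0, 0.04, -1, 0, 0, 0, 0, 0, 0.02, -1, 0, 0, 0, 0, 0, 0, -1, 0, 0, 0, 0, 0, 0, -1]

```text
t: 11.13
ee_pos: [0.4979, -0.1296, 0.028]
tool_rot: [-2.446, -1.971, 0.0]
force: [-0.6, 0.2, -2.1]
opening: 0.207
grip_force: 58.6
```

Call:
step_arm:
  motion: [0, 0, 0, 0, 0, 0.03, -1, 0, 0, 0, 0, 0, 0.02, -1, 0, 0, 0, 0, 0, 0, -1, 0, 0, 0, 0, 0, 0, -1, 0, 0, 0, 0, 0, 0, -1]

```text
t: 11.55
ee_pos: [0.4981, -0.1296, 0.0276]
tool_rot: [2.445, 1.97, 0.0]
force: [-5.3, 0.9, 17.5]
opening: 0.21
grip_force: 61.2
```

Call:
step_arm:
  motion: [0, 0, 0, 0, 0, 0, -0.4, 0, 0, 0, 0, 0, 0, 0, 0, 0, 0, 0, 0, 0, 1, 0, 0, 0, 0, 0, 0, 1, 0, 0, 0, 0, 0, 0, 1]

```text
t: 11.97
ee_pos: [0.4979, -0.1296, 0.0259]
tool_rot: [-2.447, -1.97, 0.0]
force: [-0.8, 0.2, -0.0]
opening: 0.855
grip_force: 0.0
```

Call:
step_arm:
  motion: [0, 0, 0, 0, 0, 0, 1, 0, 0, 0, 0, 0, -0.4, 1, 0, 0, 0, 0, 0, -0.8, 1, 0, 0, 0, 0, 0, -0.8, 1, 0, 0, 0, 0, 0, -0.5, 1]

```text
t: 12.38
ee_pos: [0.4986, -0.1293, 0.1285]
tool_rot: [2.445, 1.971, 0.002]
force: [0.6, 0.2, -0.0]
opening: 1.0
grip_force: 0.0
```

Call:
step_arm:
  motion: [0, 0, 0, -0.36, 0, 0, 1, 0, 0, 0, -0.36, 0, 0, 1, 0, 0, 0, -0.36, 0, 0, 1, 0, 0, 0, -0.36, 0, 0, 1, 0, 0, 0, -0.36, 0, 0, 1]

```text
t: 12.8
ee_pos: [0.4823, -0.2006, 0.1261]
tool_rot: [-2.446, -1.971, 0.0]
force: [0.7, -0.1, 0.1]
opening: 0.998
grip_force: 0.0
```

Call:
step_arm:
  motion: [0, 0, 0, 0, 0, 0, 1, 0, 0, 0, 0, 0, 0, 1, 0, 0, 0, 0, 0, 0, 1, 0, 0, 0, 0, 0, 0, 1, 0, 0, 0, 0, 0, 0, 1]

```text
t: 13.22
ee_pos: [0.4829, -0.1989, 0.1262]
tool_rot: [-2.445, -1.973, -0.001]
force: [-0.3, -0.0, -0.5]
opening: 1.0
grip_force: 0.0
```

```bash
python3 - <<'E'
from h import *
im=r.read_camera("scene")[:,:,::-1];cv2.imwrite("pics/scene4.png",im)
for b,a in blobs(im[172:205,225:315].min(2)>150,np.array([225,172])): print(b,a,plane("scene",b,.075))
plan([((.480,-.2005,.0265),down(-12.3),5)])
E
```

```text
[267.0588 183.7647] 17 [ 0.4766 -0.2111  0.075 ]
[274.3  185.35] 20 [ 0.4818 -0.1907  0.075 ]
[289.25 188.6 ] 20 [ 0.4923 -0.1492  0.075 ]
[296.619  190.4286] 21 [ 0.4984 -0.1289  0.075 ]
[303.8095 191.5714] 21 [ 0.5016 -0.1096  0.075 ]
[231.     195.7143] 7 [ 0.5326 -0.296   0.075 ]
-> (0.48, -0.2005, 0.0265) from [ 0.4829 -0.1991  0.1262]
0, 0, 0, -0.01, -0.01, 0.5, 1,
0, 0, 0, -0.01, -0.01, 0.5, 1,
0, 0, 0, -0.01, -0.01, 0.5, 1,
0, 0, 0.01, -0.01, -0.02, 0.5, 1,
0, 0, 0, -0.01, -0.01, 0.49, 1,
end [ 0.4801 -0.2005  0.0266]
```

Call:
step_arm:
  motion: [0, 0, 0, -0.01, -0.02, 0.5, 1, 0, 0, 0, -0.01, -0.02, 0.5, 1, 0, 0, 0, -0.01, -0.02, 0.5, 1, 0, 0, 0, -0.01, -0.01, 0.5, 1, 0, 0, 0, 0, 0, 0.48, 1]

```text
t: 13.68
ee_pos: [0.4796, -0.2005, 0.026]
tool_rot: [2.446, 1.971, 0.0]
force: [0.1, -0.1, 0.3]
opening: 1.001
grip_force: 0.0
```

Call:
step_arm:
  motion: [0, 0, 0, 0, 0, 0, -1, 0, 0, 0, 0, 0, 0, -1, 0, 0, 0, 0, 0, 0, -1, 0, 0, 0, 0, 0, 0, -1, 0, 0, 0, 0, 0, 0, -1]

```text
t: 14.1
ee_pos: [0.4802, -0.2012, 0.028]
tool_rot: [2.445, 1.97, 0.001]
force: [-1.3, 0.1, -1.5]
opening: 0.3
grip_force: 0.0
```

Call:
step_arm:
  motion: [0, 0, 0, 0, 0, 0, -1, 0, 0, 0, 0, 0, 0, -1, 0, 0, 0, 0, 0, 0, -1, 0, 0, 0, 0, 0, 0, -1, 0, 0, 0, 0, 0, 0, -1]

```text
t: 14.52
ee_pos: [0.4802, -0.2012, 0.028]
tool_rot: [2.445, 1.969, 0.001]
force: [0.2, 0.1, 6.8]
opening: 0.21
grip_force: 59.4
```

Call:
step_arm:
  motion: [0, 0, 0, 0, 0, -0.2, -1, 0, 0, 0, 0, 0, -0.4, -1, 0, 0, 0, 0, 0, -0.4, -1, 0, 0, 0, -0.3, 0, 0, -1, 0, 0, 0, -0.5, 0, 0, -1]

```text
t: 14.93
ee_pos: [0.474, -0.2311, 0.0684]
tool_rot: [2.442, 1.974, 0.003]
force: [-0.2, -0.2, -1.5]
opening: 0.207
grip_force: 58.6
```

Call:
step_arm:
  motion: [0, 0, 0, -0.5, 0, 0, -1, 0, 0, 0, -0.47, 0, 0, -1, 0, 0, 0, 0, 0, 0.2, -1, 0, 0, 0, 0, 0, 0.2, -1, 0, 0, 0, 0, 0, 0, -1]

```text
t: 15.35
ee_pos: [0.4633, -0.2697, 0.0493]
tool_rot: [-2.445, -1.969, 0.001]
force: [-0.5, 0.5, -0.6]
opening: 0.207
grip_force: 58.6
```

```bash
python3 - <<'E'
from h import *
im=r.read_camera("scene")[:,:,::-1];cv2.imwrite("pics/scene5.png",im)
o=r.observe();z=o["ee_pos"][2]-.0275+.075;print(o["ee_pos"],o["force"],z)
for b,a in blobs(im[165:205,225:315].min(2)>150,np.array([225,165])): print(b,a,plane("scene",b,z))
u=np.array([.213,.977]);print("want cells",[np.array([.465,-.270])+u*k for k in(-.0103,.0103)])
E
```

```text
[ 0.4638 -0.2692  0.0499] [-0.6179  0.0106 -0.6429] 0.09738611184246035
[249.4667 173.8667] 15 [ 0.4661 -0.2584  0.0974]
[289.381  188.5714] 21 [ 0.5192 -0.1439  0.0974]
[296.5    190.3636] 22 [ 0.525  -0.1249  0.0974]
[303.619  191.5714] 21 [ 0.5284 -0.1062  0.0974]
want cells [array([ 0.4628, -0.2801]), array([ 0.4672, -0.2599])]
```

Call:
step_arm:
  motion: [0, 0, 0, -0.01, 0.03, 0.12, -1, 0, 0, 0, 0, 0, 0.12, -1, 0, 0, 0, 0, 0, 0.12, -1, 0, 0, 0, 0, 0, 0.1, -1, 0, 0, 0, 0, 0, 0.06, -1]

```text
t: 15.82
ee_pos: [0.4654, -0.2704, 0.0294]
tool_rot: [-2.446, -1.971, 0.0]
force: [-0.3, 0.0, -1.0]
opening: 0.211
grip_force: 58.6
```

Call:
step_arm:
  motion: [0, 0, 0, 0, 0, 0.03, -1, 0, 0, 0, 0, 0, 0.02, -1, 0, 0, 0, 0, 0, 0, -1, 0, 0, 0, 0, 0, 0, -1, 0, 0, 0, 0, 0, 0, -1]

```text
t: 16.23
ee_pos: [0.4657, -0.2708, 0.0282]
tool_rot: [2.446, 1.971, 0.0]
force: [-0.0, -0.8, -1.0]
opening: 0.208
grip_force: 58.7
```

Call:
step_arm:
  motion: [0, 0, 0, 0, 0, 0.03, -1, 0, 0, 0, 0, 0, 0.02, -1, 0, 0, 0, 0, 0, 0, -1, 0, 0, 0, 0, 0, 0, -1, 0, 0, 0, 0, 0, 0, -1]

```text
t: 16.65
ee_pos: [0.4657, -0.2709, 0.028]
tool_rot: [2.445, 1.97, -0.001]
force: [-5.7, 2.6, 20.2]
opening: 0.21
grip_force: 61.4
```

Call:
step_arm:
  motion: [0, 0, 0, 0, 0, 0, -0.4, 0, 0, 0, 0, 0, 0, 0, 0, 0, 0, 0, 0, 0, 1, 0, 0, 0, 0, 0, 0, 1, 0, 0, 0, 0, 0, 0, 1]

```text
t: 17.07
ee_pos: [0.4655, -0.2707, 0.0259]
tool_rot: [-2.446, -1.97, 0.0]
force: [0.3, -0.4, -1.0]
opening: 0.852
grip_force: 0.0
```

Call:
step_arm:
  motion: [0, 0, 0, 0, 0, 0, 1, 0, 0, 0, 0, 0, -0.4, 1, 0, 0, 0, 0, 0, -0.9, 1, 0, 0, 0, 0, 0, -1, 1, 0, 0, 0, 0, 0, -1, 1]

```text
t: 17.48
ee_pos: [0.465, -0.2702, 0.1591]
tool_rot: [-2.444, -1.97, 0.0]
force: [1.1, -1.2, -0.1]
opening: 0.997
grip_force: 0.0
```

Call:
step_arm:
  motion: [0, 0, 0, 0, 0, -1, 0.2, 0, 0, 0, 0, 0, -0.7, -0.2, 0, 0, 0, 0, 0, 0, -0.2, 0, 0, 0, 0, 0, 0, -0.2, 0, 0, 0, 0, 0, 0, -0.2]

```text
t: 17.9
ee_pos: [0.4649, -0.2708, 0.2255]
tool_rot: [-2.446, -1.97, 0.001]
force: [-0.2, -0.5, -0.2]
opening: 0.398
grip_force: 0.0
```

```bash
python3 - <<'E'
from h import *
im=r.read_camera("scene")[:,:,::-1];cv2.imwrite("pics/scene6.png",im)
o=r.observe();print(o["t"],o["ee_pos"],o["opening"],o["joint_pos"])
for b,a in blobs(im[165:205,225:315].min(2)>150,np.array([225,165])): print(b,a,plane("scene",b,.075))
plan([((.501,.133,.24),down(52.4),15)],g=-.2)
E
```

```text
17.95 [ 0.4647 -0.2707  0.2249] 0.4032188012190214 [ 0.9136  0.4244 -0.6354  1.7355  0.2811  1.0764 -0.0295]
[242.4286 179.2857] 21 [ 0.4626 -0.2809  0.075 ]
[249.5789 180.5789] 19 [ 0.4667 -0.2604  0.075 ]
[289.381  188.5714] 21 [ 0.4922 -0.1489  0.075 ]
[296.619  190.4286] 21 [ 0.4984 -0.1289  0.075 ]
[303.7273 191.5   ] 22 [ 0.5013 -0.1099  0.075 ]
-> (0.501, 0.133, 0.24) from [ 0.4647 -0.2707  0.2249]
0, 0, -0.72, 0.67, -0.08, -0.02, -0.2,
0, 0, -0.72, 0.67, -0.03, -0.03, -0.2,
0, 0, -0.72, 0.68, 0.02, -0.02, -0.2,
0, 0, -0.72, 0.67, 0.07, -0.03, -0.2,
0, 0, -0.72, 0.67, 0.12, -0.02, -0.2,
0, 0, -0.72, 0.65, 0.17, -0.03, -0.2,
0, 0, -0.72, 0.64, 0.22, -0.02, -0.2,
0, 0, -0.72, 0.62, 0.26, -0.03, -0.2,
0, 0, -0.72, 0.6, 0.31, -0.02, -0.2,
0, 0, -0.72, 0.58, 0.35, -0.03, -0.2,
0, 0, -0.72, 0.55, 0.4, -0.02, -0.2,
0, 0, -0.72, 0.52, 0.44, -0.03, -0.2,
0, -0.01, -0.71, 0.48, 0.47, -0.02, -0.2,
0, -0.01, -0.72, 0.44, 0.51, -0.03, -0.2,
-0.01, 0, -0.71, 0.41, 0.54, -0.02, -0.2,
end [0.501  0.1332 0.2399]
```

Both packs are seated within about 3 mm of their nest centres. Next, the guard handle.

Call:
step_arm:
  motion: [0, 0, -0.72, 0.67, -0.08, -0.02, -0.2, 0, 0, -0.72, 0.67, -0.03, -0.03, -0.2, 0, 0, -0.72, 0.68, 0.02, -0.02, -0.2, 0, 0, -0.72, 0.67, 0.07, -0.03, -0.2, 0, 0, -0.72, 0.67, 0.12, -0.02, -0.2]

```text
t: 18.37
ee_pos: [0.4773, -0.1349, 0.2294]
tool_rot: [-2.028, -2.396, 0.001]
force: [0.1, 0.2, -0.4]
opening: 0.397
grip_force: 0.0
```

Call:
step_arm:
  motion: [0, 0, -0.72, 0.65, 0.17, -0.03, -0.2, 0, 0, -0.72, 0.64, 0.22, -0.02, -0.2, 0, 0, -0.72, 0.62, 0.26, -0.03, -0.2, 0, 0, -0.72, 0.6, 0.31, -0.02, -0.2, 0, 0, -0.72, 0.58, 0.35, -0.03, -0.2]

```text
t: 18.78
ee_pos: [0.4891, -0.0006, 0.2346]
tool_rot: [-1.543, -2.734, 0.002]
force: [0.1, 0.3, -0.5]
opening: 0.403
grip_force: 0.0
```

Call:
step_arm:
  motion: [0, 0, -0.72, 0.55, 0.4, -0.02, -0.2, 0, 0, -0.72, 0.52, 0.44, -0.03, -0.2, 0, 0, -0.71, 0.48, 0.47, -0.02, -0.2, 0, 0, -0.72, 0.44, 0.51, -0.03, -0.2, 0, 0, -0.71, 0.41, 0.54, -0.02, -0.2]

```text
t: 19.2
ee_pos: [0.5011, 0.1341, 0.2394]
tool_rot: [-1.006, -2.973, 0.002]
force: [-0.4, -0.5, -0.5]
opening: 0.399
grip_force: 0.0
```

Call:
step_arm:
  motion: [0, 0, 0, 0, 0, 0, -0.2, 0, 0, 0, 0, 0, 0, -0.2, 0, 0, 0, 0, 0, 0, -0.2, 0, 0, 0, 0, 0, 0, -0.2, 0, 0, 0, 0, 0, 0, -0.2]

```text
t: 19.62
ee_pos: [0.5017, 0.1317, 0.2404]
tool_rot: [-1.016, -2.972, 0.002]
force: [0.5, 0.5, -0.3]
opening: 0.401
grip_force: 0.0
```

```bash
python3 - <<'E'
from h import *
o=r.observe();print(o["t"],o["ee_pos"],o["opening"],o["joint_pos"],Ro.from_rotvec(o["tool_rot"]).as_matrix())
im=r.read_camera("scene")[:,:,::-1];cv2.imwrite("pics/z7.png",cv2.resize(im[120:240,350:510],(800,600),interpolation=cv2.INTER_CUBIC))
plan([((.501,.133,.113),down(52.4),5)],g=-.2)
E
```

```text
19.6167 [0.5017 0.1317 0.2404] 0.40075736145155116 [ 0.3494  0.4591 -0.9802  1.7557  0.4148  1.1525  0.1552] [[-0.7907  0.6122 -0.0009]
 [ 0.6122  0.7907 -0.0008]
 [ 0.0002 -0.0012 -1.    ]]
-> (0.501, 0.133, 0.113) from [0.5018 0.1319 0.2406]
0, 0, 0, 0.01, 0, 0.64, -0.2,
0, 0, -0.01, 0.01, 0, 0.64, -0.2,
0, 0, 0, 0, 0, 0.64, -0.2,
0, 0, -0.01, 0.01, 0.01, 0.63, -0.2,
-0.01, 0, 0, 0, 0, 0.64, -0.2,
end [0.501  0.1329 0.113 ]
```

View pics/z7.png

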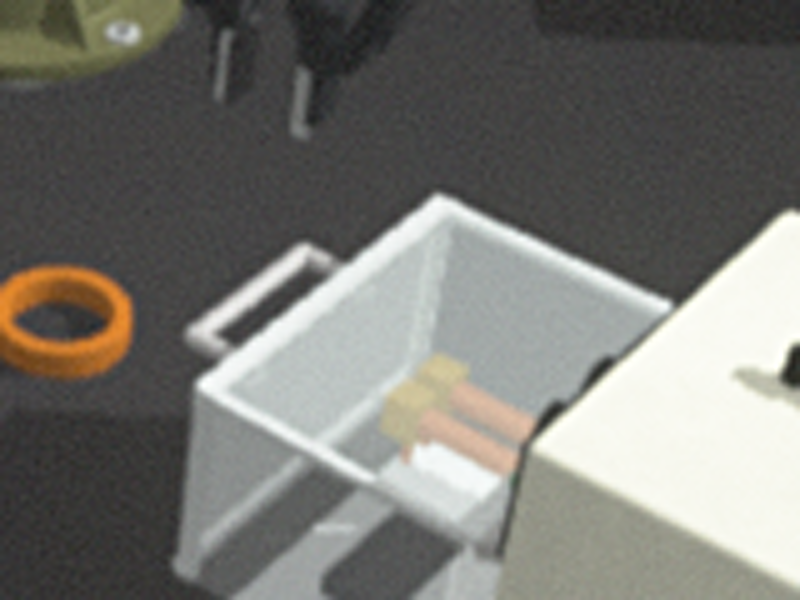

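The view shows the fingers parted across the bar line, above the handle at about (250,290) in the crop. I'll lower in two stages.

Call:
step_arm:
  motion: [0, 0, 0, 0.01, 0.01, 0.6, -0.2, 0, 0, 0, 0.01, 0, 0.6, -0.2, 0, 0, 0, 0.01, 0, 0.5, -0.2, 0, 0, 0, 0, 0, 0.2, -0.2, 0, 0, 0, 0, 0, 0, -0.2]

```text
t: 20.08
ee_pos: [0.5002, 0.1331, 0.1634]
tool_rot: [-1.013, -2.971, 0.003]
force: [-0.6, -0.3, -0.1]
opening: 0.397
grip_force: 0.0
```

Call:
step_arm:
  motion: [0, 0, 0, 0, 0, 0.3, -0.2, 0, 0, 0, 0, 0, 0.3, -0.2, 0, 0, 0, 0, 0, 0.3, -0.2, 0, 0, 0, 0, 0, 0.3, -0.2, 0, 0, 0, 0, 0, 0, -0.2]

```text
t: 20.5
ee_pos: [0.5012, 0.1343, 0.1156]
tool_rot: [-1.013, -2.974, -0.0]
force: [0.3, -1.1, 2.0]
opening: 0.399
grip_force: 0.8
```

Call:
step_arm:
  motion: [0, 0, 0, 0, 0, 0, -1, 0, 0, 0, 0, 0, 0, -1, 0, 0, 0, 0, 0, 0, -1, 0, 0, 0, 0, 0, 0, -1, 0, 0, 0, 0, 0, 0, -1]

```text
t: 20.92
ee_pos: [0.501, 0.1344, 0.1167]
tool_rot: [-1.013, -2.974, -0.001]
force: [0.6, 1.3, -3.7]
opening: 0.091
grip_force: 58.4
```

```bash
python3 - <<'E'
from h import *
o=r.observe();p=o["ee_pos"];print(o["t"],p,o["opening"],o["grip_force"],o["force"])
inn=np.array([.6122,.7907,0]);up=np.array([0,0,1.])
def off(a): c,s=np.cos(a),np.sin(a); return inn*-(.194*c+.022*s)+up*(.194*s-.022*c)
S=Ro.from_rotvec(o["tool_rot"]);w=[]
R=S;q=p.copy()
for k in range(1,26):
    a=np.radians(60*k/25); w.append((p+off(a)-off(0),S,1))
plan(w,g=-1)
E
```

```text
20.9167 [0.501  0.1344 0.1167] 0.09124805603602626 58.37165951728821 [ 0.5992  1.2542 -3.6872]
-> [0.5005 0.1338 0.1249] from [0.501  0.1344 0.1167]
0, 0, 0, 0, -0.02, -0.2, -1,
-> [0.5003 0.1335 0.133 ] from [0.5005 0.1337 0.1247]
0, 0, 0, 0, -0.01, -0.21, -1,
-> [0.5002 0.1334 0.1412] from [0.5003 0.1334 0.1331]
0, 0, 0, 0, 0, -0.2, -1,
-> [0.5004 0.1336 0.1494] from [0.5003 0.1334 0.1411]
0, 0, 0, 0, 0.01, -0.21, -1,
-> [0.5008 0.1341 0.1575] from [0.5005 0.1337 0.1495]
0, 0, 0, 0, 0.01, -0.2, -1,
-> [0.5014 0.1349 0.1657] from [0.5007 0.134  0.1575]
0, 0, 0, 0, 0.03, -0.2, -1,
-> [0.5022 0.1359 0.1737] from [0.5015 0.135  0.1655]
0, 0, 0, 0, 0.03, -0.21, -1,
-> [0.5032 0.1372 0.1817] from [0.5022 0.1359 0.1739]
0, 0, 0, 0, 0.04, -0.2, -1,
-> [0.5044 0.1387 0.1897] from [0.5032 0.1372 0.1819]
0, 0, 0, 0, 0.05, -0.19, -1,
-> [0.5058 0.1406 0.1975] from [0.5044 0.1388 0.1895]
0, 0, 0, 0, 0.06, -0.2, -1,
-> [0.5074 0.1426 0.2053] from [0.5059 0.1407 0.1975]
0, 0, 0, 0, 0.06, -0.19, -1,
-> [0.5092 0.145  0.2129] from [0.5073 0.1426 0.2051]
0, 0, 0, 0, 0.08, -0.19, -1,
-> [0.5112 0.147
[... 389 characters left out ...]
0.17, -1,
-> [0.524  0.164  0.2555] from [0.521  0.1603 0.2487]
0, 0, 0, 0, 0.12, -0.17, -1,
-> [0.527  0.168  0.2619] from [0.524  0.1641 0.2555]
0, 0, 0, 0, 0.12, -0.16, -1,
-> [0.5303 0.1722 0.2682] from [0.5269 0.1679 0.2619]
0, 0, 0, 0, 0.14, -0.16, -1,
-> [0.5337 0.1766 0.2742] from [0.5303 0.1723 0.2683]
0, 0, 0, 0, 0.14, -0.15, -1,
-> [0.5372 0.1812 0.2799] from [0.5337 0.1768 0.2743]
0, 0, 0, 0, 0.14, -0.14, -1,
-> [0.5409 0.1859 0.2855] from [0.5372 0.1812 0.2799]
0, 0, 0, 0, 0.15, -0.14, -1,
-> [0.5447 0.1909 0.2907] from [0.5408 0.1859 0.2855]
0, 0, 0, 0, 0.16, -0.13, -1,
-> [0.5487 0.196  0.2957] from [0.5447 0.191  0.2907]
0, 0, 0, 0, 0.16, -0.12, -1,
end [0.5486 0.1961 0.2955]
```

Call:
step_arm:
  motion: [0, 0, 0, 0, -0.02, -0.2, -1, 0, 0, 0, 0, -0.01, -0.21, -1, 0, 0, 0, 0, 0, -0.2, -1, 0, 0, 0, 0, 0.01, -0.21, -1, 0, 0, 0, 0, 0.01, -0.2, -1]

```text
t: 21.33
ee_pos: [0.5008, 0.1341, 0.1589]
tool_rot: [1.013, 2.974, 0.001]
force: [1.5, 3.7, -5.2]
opening: 0.089
grip_force: 58.2
```

Call:
step_arm:
  motion: [0, 0, 0, 0, 0.03, -0.2, -1, 0, 0, 0, 0, 0.03, -0.21, -1, 0, 0, 0, 0, 0.04, -0.2, -1, 0, 0, 0, 0, 0.05, -0.19, -1, 0, 0, 0, 0, 0.06, -0.2, -1]

```text
t: 21.75
ee_pos: [0.5056, 0.1402, 0.1982]
tool_rot: [-1.013, -2.973, 0.002]
force: [0.2, 1.0, -5.4]
opening: 0.088
grip_force: 58.3
```

Call:
step_arm:
  motion: [0, 0, 0, 0, 0.06, -0.19, -1, 0, 0, 0, 0, 0.08, -0.19, -1, 0, 0, 0, 0, 0.08, -0.19, -1, 0, 0, 0, 0, 0.09, -0.19, -1, 0, 0, 0, 0, 0.09, -0.18, -1]

```text
t: 22.17
ee_pos: [0.5153, 0.1525, 0.2358]
tool_rot: [-1.013, -2.973, 0.003]
force: [-2.6, -2.7, -3.6]
opening: 0.088
grip_force: 58.4
```

```bash
python3 - <<'E'
from h import *
o=r.observe();p=o["ee_pos"];print(o["t"],p,o["opening"],o["grip_force"],o["force"],o["wrist_torque"])
E
```

```text
22.1667 [0.5153 0.1525 0.2358] 0.08800975817453478 58.38175177574158 [-2.5554 -2.7136 -3.6351] [-0.9073  0.7017 -0.1393]
```

Forces are small and the handle is following. Continuing to 60°.

Call:
step_arm:
  motion: [0, 0, 0, 0, 0.11, -0.17, -1, 0, 0, 0, 0, 0.11, -0.17, -1, 0, 0, 0, 0, 0.12, -0.17, -1, 0, 0, 0, 0, 0.12, -0.16, -1, 0, 0, 0, 0, 0.14, -0.16, -1]

```text
t: 22.58
ee_pos: [0.5294, 0.1703, 0.2692]
tool_rot: [-1.014, -2.972, 0.008]
force: [-7.8, -9.2, 3.8]
opening: 0.092
grip_force: 58.8
```

Call:
step_arm:
  motion: [0, 0, 0, 0, 0.14, -0.15, -1, 0, 0, 0, 0, 0.14, -0.14, -1, 0, 0, 0, 0, 0.15, -0.14, -1, 0, 0, 0, 0, 0.16, -0.13, -1, 0, 0, 0, 0, 0.16, -0.12, -1]

```text
t: 23.0
ee_pos: [0.5476, 0.1934, 0.2977]
tool_rot: [1.016, 2.973, -0.01]
force: [-11.6, -13.7, 14.1]
opening: 0.087
grip_force: 59.0
```

Call:
step_arm:
  motion: [0, 0, 0, 0, 0, 0, -1, 0, 0, 0, 0, 0, 0, -1, 0, 0, 0, 0, 0, 0, -1, 0, 0, 0, 0, 0, 0, -1, 0, 0, 0, 0, 0, 0, -1]

```text
t: 23.42
ee_pos: [0.5477, 0.1935, 0.2978]
tool_rot: [1.015, 2.972, -0.009]
force: [-11.6, -12.3, 15.5]
opening: 0.086
grip_force: 59.8
```

```bash
python3 - <<'E'
from h import *
o=r.observe();p=o["ee_pos"];print(o["t"],p,o["opening"],o["grip_force"],o["force"],o["wrist_torque"])
# guard angle from grasp-point height/horizontal position vs the grip at shut (tcp .501,.1344,.1167)
d=p-np.array([.501,.1344,.1167]);inn=np.array([.6122,.7907,0]);dx,dz=d@inn,d[2]
f=lambda v:np.degrees(v)
a=np.arctan2(-.022+dz,.194-dx)-np.arctan2(-.022,.194);print("angle",f(a),"radius",np.hypot(-.022+dz,.194-dx))
im=r.read_camera("scene")[:,:,::-1];cv2.imwrite("pics/scene8.png",im)
o=np.zeros((400,800,3),np.uint8);o[:,:]=cv2.resize(im[90:250,220:540],(800,400),interpolation=cv2.INTER_CUBIC);cv2.imwrite("pics/z8.png",o)
E
```

```text
23.4167 [0.5477 0.1935 0.2978] 0.0859056063009945 59.76863622665405 [-11.6114 -12.2684  15.521 ] [-2.9151  2.5632 -0.1062]
angle 59.7585568129081 radius 0.19850099744657318
```

View pics/z8.png

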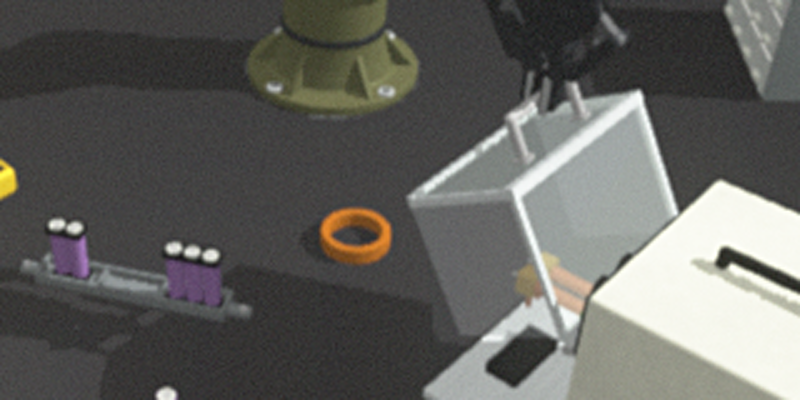

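The view shows the guard raised, with the fingers on its bar and both packs standing in swapped nests. The hood corners are at (637,95), (515,190) and (410,200) in the crop. I'll check the angle by projecting those corners.

```bash
python3 - <<'E'
from h import *
inn=np.array([.6122,.7907,0]);lat=np.array([.7907,-.6122,0]);H=np.array([.501,.1335,.155])+.194*inn
p=P["scene"]
for A in(54,60,66):
    a=np.radians(A);c,s=np.cos(a),np.sin(a)
    q=[H-inn*(x*c-z*s)+np.array([0,0,x*s+z*c])+lat*l for x,z in((.154,.004),(.154,-.115)) for l in(-.1,.1)]
    u=cv2.projectPoints(np.array(q),p["rvec"],p["tvec"],p["K"],None)[0][:,0];print(A,((u-[220,90])*2.5).round(0).tolist())
E
```

```text
54 [[625.0, 90.0], [501.0, 188.0], [526.0, 116.0], [402.0, 207.0]]
60 [[641.0, 88.0], [517.0, 186.0], [534.0, 103.0], [410.0, 194.0]]
66 [[657.0, 87.0], [533.0, 186.0], [545.0, 90.0], [420.0, 181.0]]
```

Call:
step_arm:
  motion: [0, 0, 0, 0, -0.02, -0.02, -1, 0, 0, 0, 0, -0.01, -0.02, -1, 0, 0, 0, 0, 0, 0, -1, 0, 0, 0, 0, 0, 0, -1, 0, 0, 0, 0, 0, 0, -1]

```text
t: 23.88
ee_pos: [0.5479, 0.1939, 0.2983]
tool_rot: [1.014, 2.972, -0.004]
force: [-4.1, -6.6, 3.3]
opening: 0.085
grip_force: 59.1
```

```bash
python3 -c "
from rig import r
o=r.observe();print(o['t'],o['ee_pos'],o['grip_force'],o['joint_vel'].round(3));print(r.hand_in())"
```

```text
23.8833 [0.54792823 0.19385222 0.29829276] 59.05755579471588 [ 0.001  0.001  0.001 -0.001 -0.001 -0.    -0.002]
the job is handed in; nothing more can be done
None
```

The two packs are swapped and stand seated in each other's nests, the gripper is holding the guard open by its handle at about 59–60° from shut, and the job was handed in at 23.9 s of the 72 s allowed; no verdict came back.

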